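Bring the ticketed jar before the lens and hold it for its lot photo

ROBOT

A 6-joint arm with a two-finger parallel gripper is mounted at the origin on the work surface. World frame = base frame: x ahead of the robot, y to its left, z up, the work surface at z = 0. Lengths are in m, angles in rad, forces in N, time in s.
With the tool pointing down it reaches from about 0.425 to 0.95 m from the base axis. Payload 3.5 kg.
Tool frame: the origin (TCP) lies midway between the tips of the shut fingers; the grasp point (between the pads) lies grasp_offset behind it (grasp_offset is the distance from the TCP to the grasp point, in m); z points along the fingers, y is the direction in which the jaws open and shut (so a half turn about z gives the same grasp; the last joint's range is limited). The gripper opens to 85 mm and grips with 20 to 120 N. Pads are 22 mm wide; open, the fingers measure 114 mm over their backs; the gripper's body (76 mm by 85 mm) begins 54 mm behind the grasp point. The pads swing forward as they close: fully open they stand 13 mm farther back than shut.
Start: joints at [1.155, 0.286, 1.577, -0, 1.279, -0.15], TCP at [0.177, 0.651, 0.231] pointing down, gripper open.
Joint ranges: [-2.77, 2.77], [-0.9, 2.22], [0.21, 2.48], [-1.53, 4.67], [0.24, 2.81], [-2.84, 2.84]. Speed limits (rad/s): [2.79, 2.79, 3.14, 3.14, 3.14, 3.14].

INTERFACE

Orientations are given as a unit quaternion [x, y, z, w].
In Python, from plant import * gives the robot as it stands.
- The arm moves only by the tool jog_arm, never from a script. Its argument "targets" is text: rows parted by semicolons, each of 7 numbers parted by spaces: the shift along the world's x, y, z in mm, then the turn, a rotation vector about the world's x, y, z in degrees, then the gripper's target within -1 to 1 (fully open at 1, half-way at 0, shut at -1). A call has 1 to 10 rows; each row shifts and turns the pose as measured when the row begins; what a row does not reach is not made up. A row lasts 1/12 s, in which the tool goes at most 41.7 mm and 7.16 degrees, less where a joint would pass 70% of its speed; a pose out of reach is approached as far as the arm can. A call with a gripper value outside its range is refused whole. The fingers move at their own pace and stop on an object; "force" is the grip in N (left out, the last holds). Time passes only in rows, so rows that do not move let the fingers close. It gives the time, the measured TCP pose, the force and the opening at its end, in the units of the state.
- get_state(): the state, without advancing time (a new reading comes with each control period).
- read_camera(name): name is "side" or "top" or "wrist"; returns a dict with "pixels" (400x640x3 uint8, blue, green, red), "mtx" (3x3 intrinsics, pixels), "world_from_camera" (4x4, takes a point from camera to world coordinates). Camera axes: x right, y up, looking along -z (the intrinsics and any distortion apply to the point x, -y, -z); pixel columns grow to the right and rows downward; lengths in m; the calibration is good to about 2 mm. A picture is of the moment at which its call begins. There is no depth.
- sign_off(): hands the job in, once; it reports no verdict.
Trained networks look in a picture, given as the dict that the camera call returned (one of the last four; its "shot" number tells which), for a name from the list of things; names that differ only in an ending like _2 or _b are one class to them, and where a whole thing is asked for, a point or a joint stands for the part that bears it (a point fixed in the world has none). Each returns a list of dicts, best first, with "p" (0 to 1); they miss things now and then, are a little off and sometimes report something else, mostly with a low value. They report only what shows in the picture. A call takes as long as a camera call. They do not tell look-alikes from the thing itself.
- spot_in(target, picture): "uv" ([column, row] in pixels, amid what is visible of it).
- silhouettes(target, picture): "mask" (400x640 bool, what is visible of it) and "uv" ([column, row] in pixels, amid what is visible of it).
- mark_of(target, picture): "uv" ([column, row] in pixels: a listed point, or the origin of a listed thing).
The state is a dict: "time": time; "qpos": joint angles; "dq": joint speeds; "joint_efforts": joint torques, N m; "eef_pos": TCP position; "tcp_rot": TCP orientation; "contact_force": force on the tool from outside, world axes, zero at the start; "wrist_torque": the same for the moment, N m; "opening": opening from 0.0 (shut) to 1.0 (fully open).
Only numpy, scipy, OpenCV 4.12 (cv2) and the standard library are available. Lean on these libraries where they do the work, as an engineer would, in place of code of your own. Each camera call takes 0.05 s, during which the arm holds its last target.

TASK

Get the ticketed jar ready for its lot photo: first press the nozzle cap of the clamped air can fully down and let it spring back, to puff the dust off the photo spot. Then grip the square knob of the jar carousel, turn it until the jar with the square card ticket on its lid stands squarely in front of the fixed camera's lens, and finish while still gripping the knob and holding the carousel still. Do not touch the jars, keep them all standing, and leave the other things on the bench where they are.

Things in the scene. Friction and masses are not known exactly. Their poses are not given: they have to be found in the camera images.
- nozzle_top (a point): Centre of the top face of the white nozzle cap (a disc 32 mm across, 18 mm tall, with a thin spout) on the fixed, upright air can (66 mm across, clamped on a 100 mm square foot). About 208 mm above the bench when released; the cap slides straight down. The clear space above it is free.
- nozzle (a joint): Travel of the nozzle cap in m: 0 released, grows as it is pressed, 0.008 fully down. Spring: about 1.8 N to start it moving, 5.4 N fully down; it springs back by itself.
- knob_middle (a point): Centre of the square wooden knob, 36 x 36 x 36 mm, on top of the carousel's central column (26 mm thick). It lies 168 mm above the bench, on the vertical turning axis; x and y are normal to its side faces, z up. It is rigidly part of the carousel and turns with it. Jars stay well below it (top edge of the ticket about 135 mm above the bench).
- carousel: Jar carousel. Origin at the centre of the carousel disc's top face, on its vertical turning axis; x and y are the knob's. A plywood disc of 150 mm radius, its top 34 mm above the bench, with five ring-shaped cups (12 mm tall) at 72 degree spacing, 105 mm from the axis; one cup is empty, the others each hold a loose jar that rides along. It turns freely either way for about one full turn, with light friction (about 0.06 N m), and stays where it is left.
- photo_spot (a point): Fixed point where the foot centre of the ticketed jar must come: 105 mm from the carousel's axis towards the small black camera, whose lens looks at the carousel from the end of the fixed steel tongue (camera 85 mm wide, its top 106 mm above the bench, 275 mm from the axis). 34 mm above the bench.
- jar_ticket: The jar to be photographed: a dark lacquered lidded jar, 56 mm across, 78 mm tall, the only one with a flat ticket, 36 x 36 x 3 mm, fixed slantwise on top of its lid. It stands in one of the carousel's cups with 2 mm of play, 105 mm from the axis. Origin at the centre of its foot, z its upright axis.
- jar_b: A like jar without a ticket, in another cup. Origin at the centre of its foot, z its upright axis.
- jar_c: A like jar without a ticket, in another cup. Origin at the centre of its foot, z its upright axis.
- jar_d: A like jar without a ticket, in another cup. Origin at the centre of its foot, z its upright axis.
- carton: Small closed carton, 100 x 80 x 60 mm, origin under its centre; a bystander.
- tape_roll: Bare cardboard ring, 90 mm across, 45 mm tall, origin under its centre; a bystander.
- dust_brush: Wooden-handled hand brush, about 200 mm long, lying on the bench; a bystander.
Mind the look-alikes: they are no part of the job. What is shaped like the jar_ticket but blue or pink is not meant. Leave any pink look-alike of the jar_b alone.

How it is judged:
By the outcome, as a careful person would: the job done as asked, in the order asked, and still so for the second after the job is handed in, while the arm keeps its last pose, push and grip.
It also fails if it takes over 54 s, if anything falls off the work surface, if the arm or the gripper's body presses on something with over 40 N, if the wrist force passes 120 N, or if a joint passes its speed limit or range.

## Working session

There is one attempt and no reset: what is moved stays moved. The work goes in short steps, Python scripts to look and compute and a tool call to move; the robot and the scene stay as the last step left them, time stands still between calls to the robot, and variables do not carry over. Pictures are saved under pics/ and viewed, and the job is handed in when it is done.

Besides the shell and the picture viewer there is one more tool, called after ">>>" in YAML: its name, and indented under it one key for each argument. jog_arm: Moves the arm, as the interface text tells. Its arguments: {"type":"object","properties":{"targets":{"type":"string"},"force":{"type":"number"}},"required":["targets"]}

```bash
mkdir -p pics; ls; cat > h.py <<'E'
from plant import *
import numpy as np, cv2, json
def snap(n,tag):
    p=read_camera(n); cv2.imwrite(f'pics/{tag}.png',p['pixels']); return p
def ray(p,uv):
    K=np.array(p['mtx']);T=np.array(p['world_from_camera'])
    x=np.linalg.solve(K,[uv[0],uv[1],1]); d=T[:3,:3]@np.array([x[0],-x[1],-x[2]])
    return T[:3,3],d/np.linalg.norm(d)
def atz(p,uv,z):
    o,d=ray(p,uv); return o+d*(z-o[2])/d[2]
def tri(rs):
    A=0;b=0
    for o,d in rs:
        P=np.eye(3)-np.outer(d,d);A=A+P;b=b+P@o
    x=np.linalg.solve(A,b); return x,[np.linalg.norm((np.eye(3)-np.outer(d,d))@(x-o)) for o,d in rs]
E
python3 - <<'E'
from h import *
np.set_printoptions(precision=4,suppress=True)
print({k:v for k,v in globals().items() if 'offset' in k})
P={n:snap(n,n+'0') for n in('top','side')}
print([ (n,P[n].keys(),P[n]['world_from_camera'][:3]) for n in P])
for t in ['nozzle_top','knob_middle','carousel','jar_ticket','photo_spot']:
  for n in P:
    try:print(t,n,[(r['uv'],round(r['p'],2),atz(P[n],r['uv'],{'nozzle_top':.208,'knob_middle':.168}.get(t,.034))[:2]) for r in mark_of(t,P[n])])
    except Exception as e:print(t,n,e)
print(get_state())
E
```

```text
pics
{'grasp_offset': 0.0187}
[('top', dict_keys(['pixels', 'mtx', 'world_from_camera', 'shot']), array([[ 0.0073,  0.9859, -0.1672,  0.278 ],
       [-0.9996,  0.0115,  0.0244,  0.0317],
       [ 0.026 ,  0.1669,  0.9856,  1.2672]])), ('side', dict_keys(['pixels', 'mtx', 'world_from_camera', 'shot']), array([[ 0.9341,  0.2455, -0.2592,  0.1019],
       [-0.3569,  0.656 , -0.6651, -0.9416],
       [ 0.0068,  0.7138,  0.7004,  1.1543]]))]
nozzle_top top [([434.4, 176.1], 0.58, array([ 0.5121, -0.285 ])), ([213.6, 232.1], 0.33, array([0.3631, 0.2716]))]
nozzle_top side [([340.2, 190.3], 0.53, array([ 0.5253, -0.0445])), ([375.1, 251.7], 0.5, array([ 0.5204, -0.2781]))]
knob_middle top [([303.2, 172.3], 0.84, array([0.5268, 0.0527]))]
knob_middle side [([327.6, 177.1], 0.94, array([0.5301, 0.0596]))]
carousel top [([304.5, 183.2], 0.75, array([0.5241, 0.0509]))]
carousel side [([327.6, 204.6], 0.92, array([0.5391, 0.0733]))]
jar_ticket top [([220.7, 291.9], 0.95, array([0.2086, 0.2828])), ([216.0, 119.1], 0.64, array([0.7181, 0.3207])), ([271.1, 198.5], 0.62, array([0.4772, 0.1482]))]
jar_ticket side [([304.7, 192.5], 0.92, array([0.4892, 0.1519])), ([213.6, 193.4], 0.82, array([0.207 , 0.2529])), ([351.4, 152.4], 0.52, array([0.7184, 0.2887]))]
photo_spot top []
photo_spot side []
{'time': 0.6, 'qpos': array([ 1.155 ,  0.2863,  1.5767, -0.    ,  1.2786, -0.15  ]), 'dq': array([-0.0007, -0.0012,  0.0011, -0.0013,  0.0036, -0.0011]), 'joint_efforts': array([ -0.0004, -40.566 , -29.2741,  -0.0001,   0.0005,  -0.    ]), 'eef_pos': array([0.1773, 0.6513, 0.2314]), 'tcp_rot': array([0.1325, 0.9912, 0.    , 0.    ]), 'contact_force': array([ 0.4652, -0.7571, -0.1255]), 'wrist_torque': array([-0.0298,  0.0136, -0.0003]), 'opening': 0.9998062551208484}
```

View pics/top0.png

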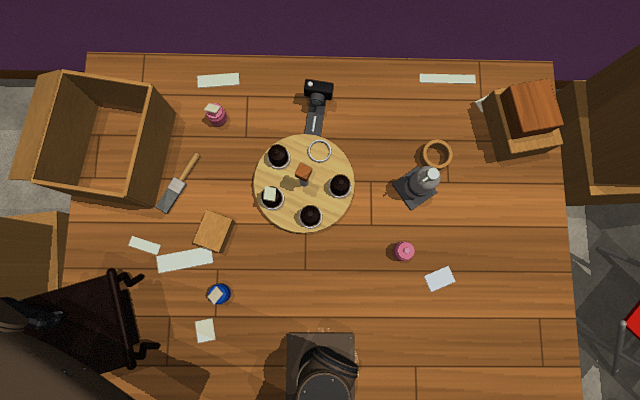

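View pics/side0.png

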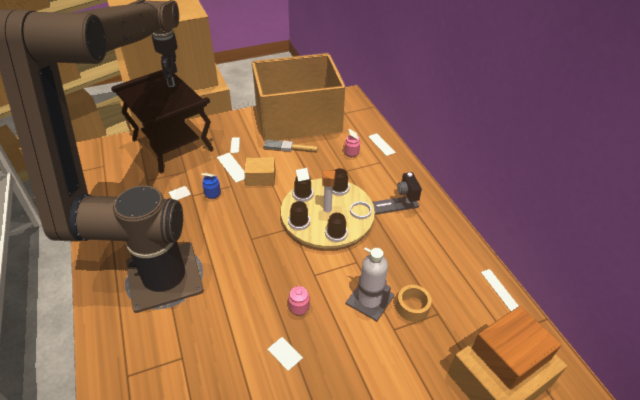

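```bash
python3 -c "
import cv2
a=cv2.imread('pics/top0.png')[100:280,190:480];cv2.imwrite('pics/top0z.png',cv2.resize(a,None,fx=2.7,fy=2.7,interpolation=2))
a=cv2.imread('pics/side0.png')[120:300,220:480];cv2.imwrite('pics/side0z.png',cv2.resize(a,None,fx=3,fy=3,interpolation=2))"
```

```text
(no output)
```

View pics/top0z.png

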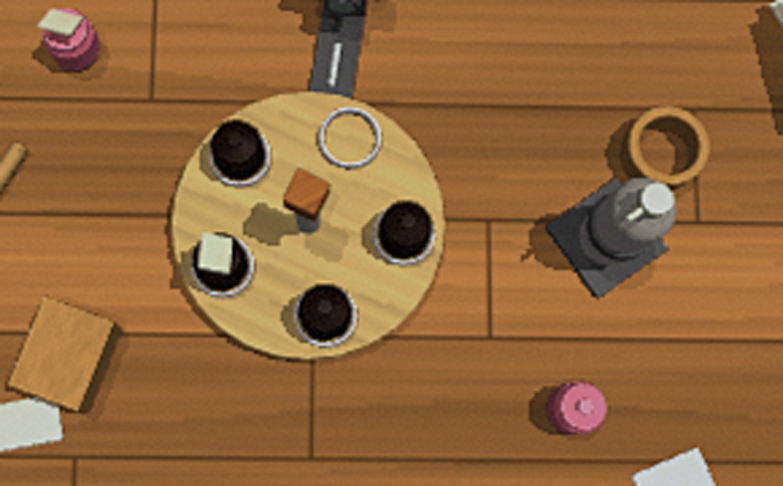

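View pics/side0z.png

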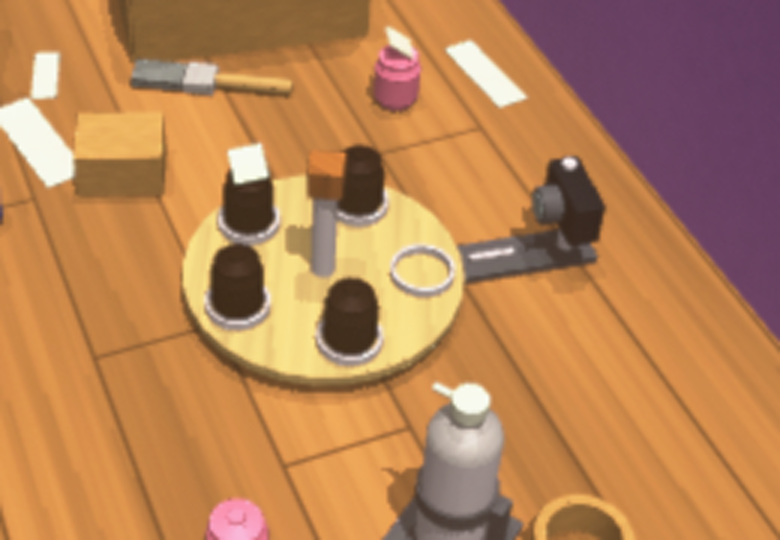

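The top view shows the carousel with its knob at (303,172), the ticketed dark jar at (270,196), the empty cup at (319,152), the tongue at (315,122) and the can's cap at (432,174). The side view agrees. Next I'll refine these geometrically.

```bash
cat >> h.py <<'E'
def proj(p,X):
    K=np.array(p['mtx']);T=np.array(p['world_from_camera'])
    c=T[:3,:3].T@(np.asarray(X,float)-T[:3,3]); x=K@np.array([c[0],-c[1],-c[2]]); return x[:2]/x[2]
E
python3 - <<'E'
from h import *
np.set_printoptions(precision=4,suppress=True)
P={n:snap(n,n+'1') for n in('top','side')}
for t,z in [('nozzle_top',.208),('knob_middle',.168),('carousel',.034)]:
  rs=[]
  for n in P:
    m=mark_of(t,P[n]); 
    if t=='nozzle_top': m=[r for r in m if np.hypot(*(atz(P[n],r['uv'],z)[:2]-[.515,-.28]))<.03]
    if m: rs.append(ray(P[n],m[0]['uv'])); print(t,n,m[0]['uv'],m[0]['p'],atz(P[n],m[0]['uv'],z))
  if len(rs)>1: print(tri(rs))
# tongue + camera crops
for n,(c0,c1,r0,r1) in {'top':(285,350,70,165),'side':(360,430,165,225)}.items():
    cv2.imwrite(f'pics/{n}1c.png',cv2.resize(P[n]['pixels'][r0:r1,c0:c1],None,fx=6 if n=='top' else 9,fy=6 if n=='top' else 9,interpolation=0))
# yellow disc fit
from scipy.optimize import least_squares
for n in P:
    hsv=cv2.cvtColor(P[n]['pixels'],cv2.COLOR_BGR2HSV); print(n,hsv[215,290],hsv[185,330],hsv[240,300])
    for t in ['carousel']:
        s=silhouettes(t,P[n]); 
        for r in s: print(t,r['p'],r['uv'],r['mask'].sum())
    if s:
        im=P[n]['pixels'].copy(); c,_=cv2.findContours(s[0]['mask'].astype('u1'),0,1); cv2.drawContours(im,c,-1,(255,0,0),1)
        cv2.imwrite(f'pics/{n}1m.png',cv2.resize(im[100:280,200:420],None,fx=3,fy=3,interpolation=0))
        np.save(n+'m.npy',s[0]['mask'])
E
```

```text
nozzle_top top [431.2, 175.0] 0.66 [ 0.5149 -0.2769  0.208 ]
nozzle_top side [375.2, 251.0] 0.64 [ 0.5216 -0.2762  0.208 ]
(array([ 0.5176, -0.2773,  0.2096]), [np.float64(0.003070607678526169), np.float64(0.003070607678526162)])
knob_middle top [306.7, 170.6] 0.94 [0.5315 0.0435 0.168 ]
knob_middle side [330.3, 176.6] 0.61 [0.5386 0.0589 0.168 ]
(array([0.5297, 0.043 , 0.1836]), [np.float64(0.0018272637963307925), np.float64(0.0018272637963307578)])
carousel top [307.0, 183.8] 0.95 [0.5224 0.0435 0.034 ]
carousel side [326.8, 203.9] 0.88 [0.5379 0.0772 0.034 ]
(array([0.5188, 0.0423, 0.0724]), [np.float64(0.003988970076120208), np.float64(0.003988970076120213)])
top [ 19 129 194] [ 20 179  47] [ 14 165 141]
carousel 0.91 [305.5, 182.5] 6300
side [ 18 129 107] [ 13 159 122] [ 18 128 133]
carousel 0.87 [326.1, 210.9] 4007
carousel 0.28 [414.4, 299.7] 960
```

View pics/top1c.png

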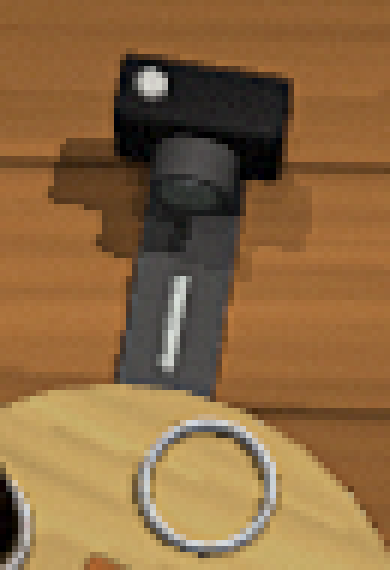

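View pics/side1c.png

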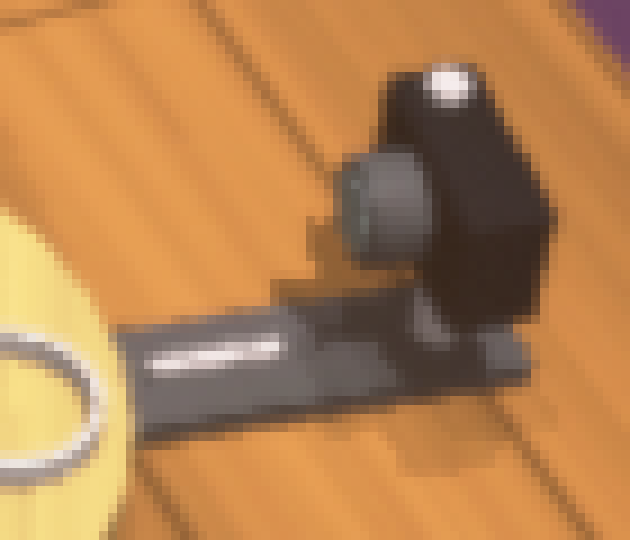

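View pics/top1m.png

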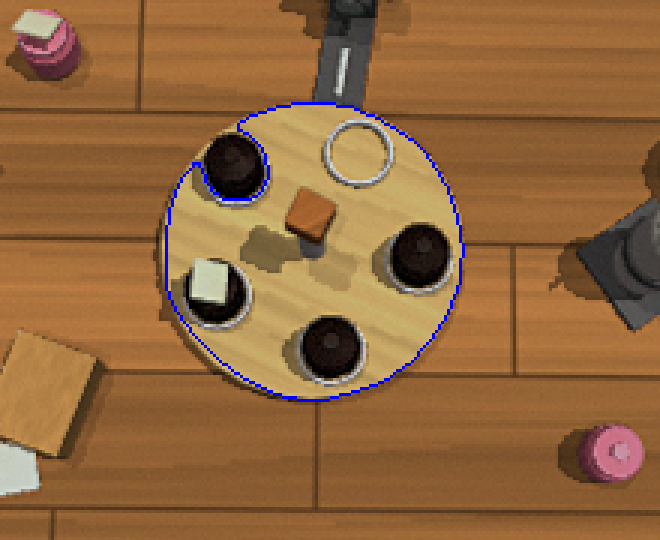

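```bash
cat > fit.py <<'E'
from h import *
from scipy.optimize import least_squares
np.set_printoptions(precision=4,suppress=True)
def disc(p,c0,ncam):
    hsv=cv2.cvtColor(cv2.GaussianBlur(p['pixels'],(3,3),0),cv2.COLOR_BGR2HSV).astype(int)
    m=((hsv[...,0]>=16)&(hsv[...,0]<=26)&(hsv[...,1]<152)).astype('u1')
    cs,_=cv2.findContours(cv2.morphologyEx(m,cv2.MORPH_OPEN,np.ones((3,3),'u1')),0,1)
    c=max(cs,key=cv2.contourArea)
    hull=cv2.convexHull(c)[:,0,:].astype(float)
    W=np.array([atz(p,u,.034)[:2] for u in hull])
    f=least_squares(lambda q:np.hypot(*(W-q[:2]).T)-q[2],[*c0,.15],loss='soft_l1',f_scale=.001)
    return f.x,np.std(f.fun),len(W)
E
python3 - <<'E'
from fit import *
P={n:read_camera(n) for n in('top','side')}
for n in P: print(n,disc(P[n],[.523,.045],n))
E1=[(315.3,116.3),(312.7,131.3)];E2=[(391.7,203.4),(376.7,205.6)]
T=[tri([ray(P['top'],a),ray(P['side'],b)]) for a,b in zip(E1,E2)]; print(T)
d=(T[0][0]-T[1][0]);print('line ang',np.degrees(np.arctan2(d[1],d[0])))
for z in (.005,.012,.02,.03):
  print(z,[ (lambda a,b:(a[:2],b[:2],np.degrees(np.arctan2(*(a-b)[1::-1]))))(atz(P[n],E[0],z),atz(P[n],E[1],z)) for n,E in (('top',E1),('side',E2))])
# empty ring: white-ish
for n,c in (('top',(319,152)),('side',(360,210))):
    im=P[n]['pixels'];x,y=c;cr=im[y-16:y+17,x-17:x+18]
    hs=cv2.cvtColor(cr,cv2.COLOR_BGR2HSV);m=(hs[...,1]<85).astype('u1')
    num,l,st,ce=cv2.connectedComponentsWithStats(m);k=1+np.argmax(st[1:,4]);print(n,st[k],ce[k]+[x-17,y-16])
    pts=np.argwhere(l==k)[:,::-1].astype(float)+[x-17,y-16]
    W=np.array([atz(P[n],u,.046)[:2] for u in pts]);
    f=least_squares(lambda q:np.hypot(*(W-q[:2]).T)-q[2],[.62,.02,.03]);print(f.x,f.fun.std())
# knob top
for n,c in (('top',(304,172)),('side',(327,178))):
    x,y=c;hs=cv2.cvtColor(P[n]['pixels'],cv2.COLOR_BGR2HSV).astype(int)
    cv2.imwrite(f'pics/knob_{n}.png',cv2.resize(P[n]['pixels'][y-20:y+20,x-20:x+20],None,fx=14,fy=14,interpolation=0))
E
```

```text
top (array([ 0.2026, -0.8564,  0.2828]), np.float64(0.020987685802007487), 10)
side (array([18139.1415,  4051.6166, 18586.4075]), np.float64(0.07086799280914503), 9)
[(array([0.7417, 0.0201, 0.0166]), [np.float64(0.003159874447141241), np.float64(0.00315987444714091)]), (array([0.692 , 0.0279, 0.0172]), [np.float64(0.002037397369974217), np.float64(0.0020373973699739333)])]
line ang -8.878313000422514
0.005 [(array([0.7427, 0.0207]), array([0.6939, 0.0283]), np.float64(-8.835869442729456)), (array([0.7517, 0.0302]), array([0.7006, 0.0384]), np.float64(-9.153308253978903))]
0.012 [(array([0.7401, 0.0208]), array([0.6916, 0.0283]), np.float64(-8.83586944272945)), (array([0.7478, 0.0243]), array([0.6969, 0.0325]), np.float64(-9.153308253978846))]
0.02 [(array([0.7371, 0.0209]), array([0.689 , 0.0283]), np.float64(-8.835869442729463)), (array([0.7433, 0.0175]), array([0.6928, 0.0256]), np.float64(-9.153308253978615))]
0.03 [(array([0.7335, 0.0209]), array([0.6857, 0.0284]), np.float64(-8.835869442729441)), (array([0.7376, 0.009 ]), array([0.6875, 0.0171]), np.float64(-9.153308253978606))]
top [  6   4  23  23 143] [319.0909 150.5594]
[0.6214 0.009  0.0316] 0.0018654227972643032
side [  7   7  22  18 171] [360.5263 209.4503]
[0.6238 0.0064 0.0318] 0.003870510661721989
```

View pics/knob_top.png

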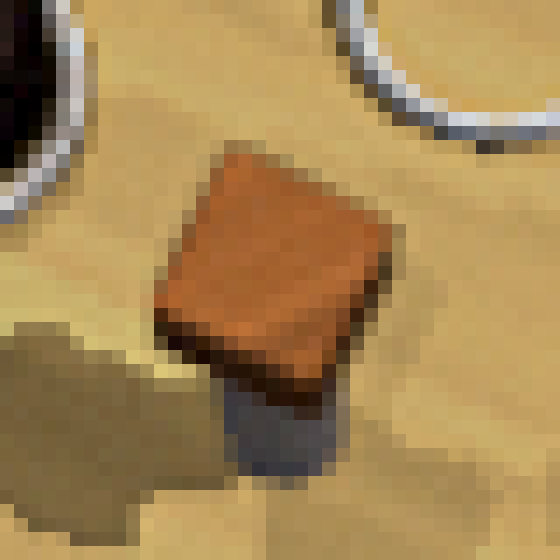

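View pics/knob_side.png

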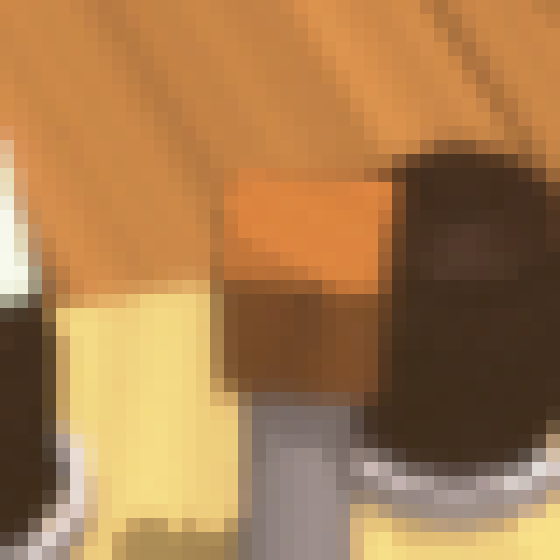

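```bash
cat > fit.py <<'E'
from h import *
from scipy.optimize import least_squares
from scipy.ndimage import map_coordinates
np.set_printoptions(precision=4,suppress=True)
def circ(p,c0,r0,z,w=.008,sel=lambda a:True):
    lab=cv2.cvtColor(p['pixels'],cv2.COLOR_BGR2LAB).astype(float)
    pts=[]
    ss=np.arange(-w,w+1e-9,.0005)
    for a in np.radians(np.arange(0,360,3)):
        if not sel(np.degrees(a)): continue
        uv=np.array([proj(p,[c0[0]+(r0+s)*np.cos(a),c0[1]+(r0+s)*np.sin(a),z]) for s in ss])
        v=np.array([map_coordinates(lab[...,k],[uv[:,1],uv[:,0]],order=1) for k in range(3)])
        g=np.linalg.norm(v[:,6:]-v[:,:-6],axis=0); i=g.argmax()
        if g[i]<12: continue
        s=ss[i+3]; pts.append([c0[0]+(r0+s)*np.cos(a),c0[1]+(r0+s)*np.sin(a)])
    W=np.array(pts)
    f=least_squares(lambda q:np.hypot(*(W-q[:2]).T)-q[2],[*c0,r0],loss='soft_l1',f_scale=.001)
    return f.x,np.median(abs(f.fun)),len(W)
E
python3 - <<'E'
from fit import *
P={n:read_camera(n) for n in('top','side')}
for n in P:
  print(n,'knob',)
  c=np.array([.523,.046])
  sel={'top':lambda a:a<100 or a>260,'side':lambda a:not(190<a<300)}[n]
  for i in range(2):
    r=circ(P[n],c,.15,.034,.012,sel);c=r[0][:2]
  print(n,'disc',r)
top=P['top'];sd=P['side']
kc={'top':[(235,150),(392,235),(318,385),(155,305)],'side':[(235,178),(392,182),(380,292),(222,285)]}
off={'top':(284,152),'side':(307,158)}
R=[]
for n in P:
  uv=np.array(kc[n])/14+off[n]-.5; W=np.array([atz(P[n],u,.186)[:2] for u in uv]);c=W.mean(0)
  e=[np.degrees(np.arctan2(*(W[(i+1)%4]-W[i])[::-1]))%90 for i in range(4)]
  print(n,'knobtop',c,[np.linalg.norm(W[(i+1)%4]-W[i]) for i in range(4)],e); R.append(ray(P[n],uv.mean(0)))
print(tri(R))
im=P['top']['pixels'].copy()
E
```

```text
top knob
top disc (array([0.5277, 0.0528, 0.1485]), np.float64(0.0006365045102737221), 67)
side knob
side disc (array([0.53  , 0.0544, 0.1493]), np.float64(0.0006992074734970266), 77)
top knobtop [0.527  0.0526] [np.float64(0.03350621110545814), np.float64(0.031710947697306265), np.float64(0.03388568125749423), np.float64(0.03311713558101849)] [np.float64(61.692426185941414), np.float64(64.9739977247423), np.float64(64.1038438780568), np.float64(64.22916539752629)]
side knobtop [0.5295 0.0524] [np.float64(0.033596562384492705), np.float64(0.035114962687947414), np.float64(0.03326631405614216), np.float64(0.03417913240142646)] [np.float64(67.3236889925849), np.float64(63.38738670485333), np.float64(65.7465279354038), np.float64(63.85540665545161)]
(array([0.5282, 0.0523, 0.1859]), [np.float64(0.001192598396864167), np.float64(0.0011925983968640737)])
```

Axis ≈ (0.5285, 0.053). Knob yaw ≈ 64.2° (mod 90). Ticketed jar is at about 118.5° and the camera at about −8.8°, so I need a clockwise turn of about 127°. First I'll refine the cap, then move.

```bash
python3 - <<'E'
from fit import *
for n,(x,y) in (('top',(433,174)),('side',(376,255))):
    p=read_camera(n)
    cr=p['pixels'][y-14:y+14,x-14:x+14]
    m=((cr.min(2)>185)).astype('u1')
    num,l,st,ce=cv2.connectedComponentsWithStats(m)
    k=1+np.argmax(st[1:,4]);print(n,st[k],ce[k]+[x-14,y-14],atz(p,ce[k]+[x-14,y-14],.208))
    cv2.imwrite(f'pics/cap_{n}.png',cv2.resize(cr,None,fx=14,fy=14,interpolation=0))
E
```

```text
top [ 9  8 11 11 94] [433.0851 173.1809] [ 0.5198 -0.2819  0.208 ]
side [  3   7  18  10 108] [375.5648 252.2407] [ 0.5207 -0.2801  0.208 ]
```

>>> jog_arm:
  targets: "20 -30 15 0 0 0 -1;30 -28 0 0 0 0 -1;30 -28 0 0 0 0 -1;30 -28 0 0 0 0 -1;30 -28 0 0 0 0 -1;30 -28 0 0 0 0 -1;30 -28 0 0 0 0 -1;30 -28 0 0 0 0 -1;30 -28 0 0 0 0 -1;30 -28 0 0 0 0 -1"

```text
time: 2.23
eef_pos: [0.4658, 0.3653, 0.2469]
tcp_rot: [0.125, 0.992, 0.002, 0.0]
contact_force: [0.2, 0.5, -0.0]
opening: -0.002
```

View pics/cap_top.png

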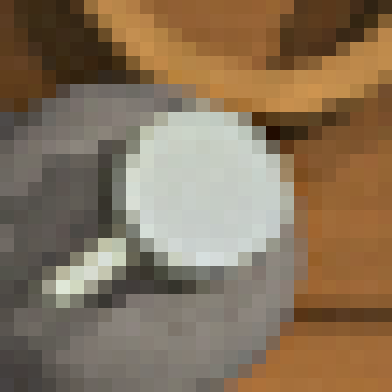

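View pics/cap_side.png

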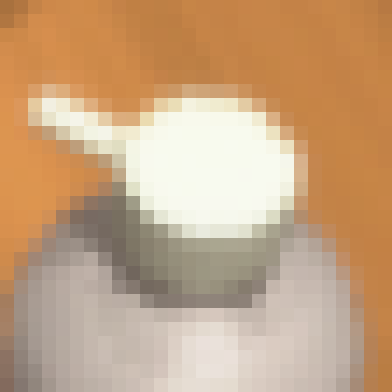

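The cap top is at (433,173) in the top view and (376,251) in the side view, giving ≈ (0.519, −0.281).

>>> jog_arm:
  targets: "3 -40 2 0 0 0 -1;3 -40 2 0 0 0 -1;3 -40 0 0 0 0 -1;3 -40 0 0 0 0 -1;3 -40 0 0 0 0 -1;3 -40 0 0 0 0 -1;3 -40 0 0 0 0 -1;3 -40 0 0 0 0 -1;3 -40 0 0 0 0 -1;3 -40 0 0 0 0 -1"

```text
time: 3.07
eef_pos: [0.4999, -0.05, 0.2531]
tcp_rot: [0.125, 0.992, 0.002, 0.005]
contact_force: [2.2, -0.1, -0.8]
opening: 0.0
```

>>> jog_arm:
  targets: "3 -40 0 0 0 0 -1;3 -40 0 0 0 0 -1;3 -40 0 0 0 0 -1;3 -40 0 0 0 0 -1;3 -40 0 0 0 0 -1;3 -20 0 0 0 0 -1;0 0 0 0 0 0 -1"

```text
time: 3.65
eef_pos: [0.5156, -0.2867, 0.2552]
tcp_rot: [0.129, 0.992, -0.0, 0.008]
contact_force: [0.0, 0.5, 0.0]
opening: -0.001
```

>>> jog_arm:
  targets: "3 5 -20 0 0 0 -1;0 0 -15 0 0 0 -1;0 0 -5 0 0 0 -1;0 0 0 0 0 0 -1"

```text
time: 3.98
eef_pos: [0.5187, -0.2826, 0.2155]
tcp_rot: [0.131, 0.991, -0.0, 0.009]
contact_force: [0.1, -0.3, 0.2]
opening: -0.001
```

```bash
python3 - <<'E'
from h import *
print(get_state()['eef_pos'],get_state()['contact_force'])
for n,(x,y) in (('top',(433,174)),('side',(376,245))):
    p=snap(n,'x'); cv2.imwrite(f'pics/pr_{n}.png',cv2.resize(p['pixels'][y-30:y+30,x-30:x+30],None,fx=6,fy=6,interpolation=0))
E
python3 -c "
import cv2,numpy as np
cv2.imwrite('pics/pr.png',np.hstack([cv2.imread('pics/pr_top.png'),cv2.imread('pics/pr_side.png')]))"
```

```text
[ 0.51870535 -0.28262473  0.21549384] [ 0.11340775 -0.29942928  0.21548019]
```

View pics/pr.png

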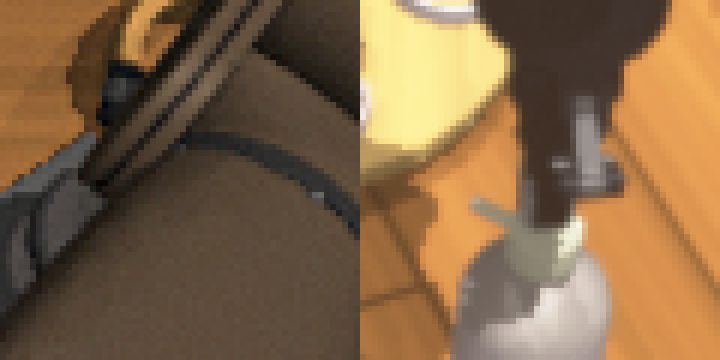

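The side view shows the shut fingertips directly over the cap. Pressing now.

>>> jog_arm:
  targets: "0 1 -5 0 0 0 -1;0 0 -4 0 0 0 -1;0 0 -2 0 0 0 -1;0 0 0 0 0 0 -1"

```text
time: 4.42
eef_pos: [0.5208, -0.2812, 0.2087]
tcp_rot: [0.13, 0.991, -0.002, 0.013]
contact_force: [0.7, -0.7, 0.4]
opening: 0.001
```

>>> jog_arm:
  targets: "0 0 -3 0.4 1.4 0 -1;0 0 -3 0 0 0 -1;0 0 -2 0 0 0 -1;0 0 0 0 0 0 -1"

```text
time: 4.75
eef_pos: [0.5211, -0.2813, 0.203]
tcp_rot: [0.13, 0.992, -0.001, -0.001]
contact_force: [-2.2, 2.1, 4.2]
opening: -0.005
```

>>> jog_arm:
  targets: "0 0 -3 0 0 0 -1;0 0 -2 0 0 0 -1;0 0 0 0 0 0 -1"

```text
time: 5.0
eef_pos: [0.5213, -0.2815, 0.2006]
tcp_rot: [0.13, 0.992, -0.001, -0.001]
contact_force: [-3.3, 1.4, 4.3]
opening: -0.002
```

>>> jog_arm:
  targets: "0 0 -3 0 0 0 -1;0 0 0 0 0 0 -1"

```text
time: 5.17
eef_pos: [0.5214, -0.2816, 0.2011]
tcp_rot: [0.13, 0.992, -0.001, -0.001]
contact_force: [-2.9, 1.5, 4.3]
opening: -0.001
```

>>> jog_arm:
  targets: "0 0 -5 0 0 0 -1;0 0 -5 0 0 0 -1"

```text
time: 5.33
eef_pos: [0.5221, -0.282, 0.1997]
tcp_rot: [0.13, 0.992, -0.001, -0.0]
contact_force: [-12.2, 7.9, 26.5]
opening: 0.002
```

```bash
python3 - <<'E'
from h import *
s=get_state();print(s['eef_pos'],s['contact_force'])
x,y=376,250
p=snap('side','x'); cv2.imwrite(f'pics/pr2.png',cv2.resize(p['pixels'][y-30:y+30,x-30:x+30],None,fx=8,fy=8,interpolation=0))
s=get_state();print(s['eef_pos'],s['contact_force'])
E
```

```text
[ 0.52205186 -0.28203308  0.19974568] [-12.1614768    7.94563008  26.45423123]
[ 0.52199269 -0.28194473  0.19984683] [-9.01315569  6.15956599 19.23018546]
```

View pics/pr2.png

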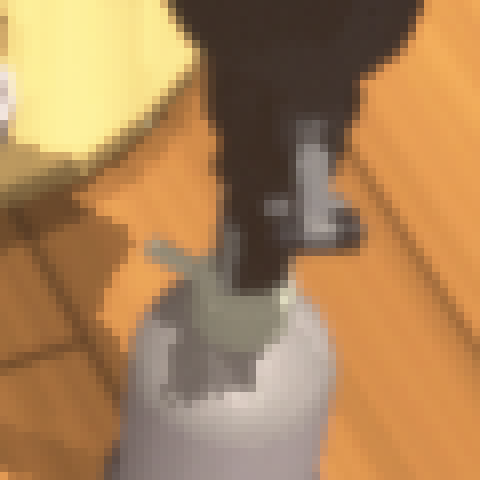

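The force stopped at 26 N with z ≈ 0.1997, about 8 mm below the released top, and the picture shows the cap sunk: it was fully down. Releasing now and heading to the knob.

>>> jog_arm:
  targets: "0 0 8 0 0 0 -1;0 0 20 0 0 0 -1;0 0 30 0 0 0 -1;0 0 30 0 0 0 -1;0 35 0 0 0 -5 0.5;0 40 0 0 0 -5 1;0 40 0 0 0 -1 1;0 40 0 0 0 0 1;0 40 0 0 0 0 1;0 40 0 0 0 0 1"

```text
time: 6.22
eef_pos: [0.5228, -0.0481, 0.289]
tcp_rot: [0.237, 0.972, -0.003, 0.007]
contact_force: [0.1, -0.6, -0.9]
opening: 0.848
```

>>> jog_arm:
  targets: "0 40 0 0 0 0 1;2 30 0 0 0 0 1;2 15 0 0 0 0 1;0 0 0 0 0 0 1"

```text
time: 6.55
eef_pos: [0.5257, 0.0479, 0.286]
tcp_rot: [0.233, 0.972, -0.001, 0.008]
contact_force: [-1.0, 0.1, -1.1]
opening: 1.0
```

```bash
python3 - <<'E'
from h import *
print(get_state())
p=snap('wrist','w1'); print(mark_of('knob_middle',p))
p2=snap('side','s2'); print(mark_of('nozzle_top',p2))
E
```

```text
{'time': 6.55, 'qpos': array([-0.09925618, -0.088794  ,  1.88181594, -0.00491172,  1.33360135,
       -1.19847235]), 'dq': array([ 0.01334958, -0.00160419,  0.01824663, -0.01970093, -0.01506108,
       -0.00941773]), 'joint_efforts': array([ 6.48228116e-01, -2.64484298e+01, -3.00590873e+01,  8.61598458e-02,
       -1.86921173e-02,  1.27472458e-01]), 'eef_pos': array([0.52565931, 0.04785603, 0.28601251]), 'tcp_rot': array([ 0.23306031,  0.97243054, -0.00135037,  0.00774042]), 'contact_force': array([-0.96598382,  0.12425043, -1.10807605]), 'wrist_torque': array([ 0.06343725,  0.04262855, -0.00071966]), 'opening': 0.9999528520451376}
[{'uv': [327.6, 191.8], 'p': 0.72}]
[{'uv': [377.1, 252.9], 'p': 0.53}]
```

View pics/w1.png

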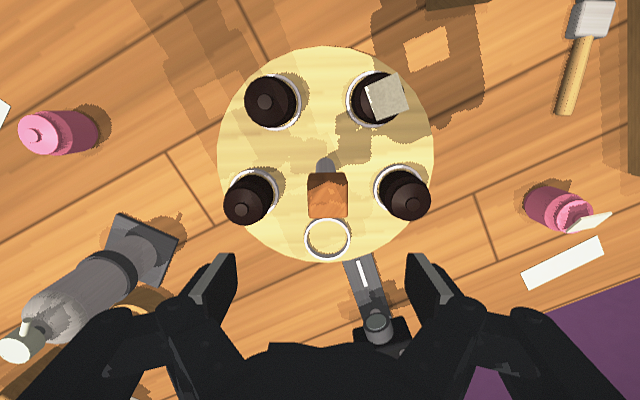

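View pics/s2.png

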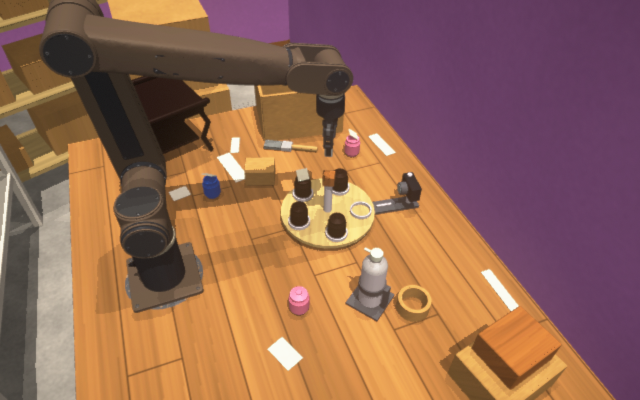

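Cap is back up (side view, cap at (376,254)). The wrist view shows the knob centred between the fingers at about (327,190) and aligned. I'll refine the axis and yaw from the wrist view.

```bash
python3 - <<'E'
from fit import *
p=read_camera('wrist')
np.save('w.npy',p,allow_pickle=True)
cv2.imwrite('pics/wz.png',cv2.resize(p['pixels'][150:265,270:390],None,fx=5,fy=5,interpolation=2))
c=np.array([.5285,.053])
for i in range(2):
    r=circ(p,c,.15,.034,.01);c=r[0][:2]
print('disc',r)
r2=circ(p,c+.105*np.array([np.cos(np.radians(-25.5)),np.sin(np.radians(-25.5))]),.032,.046,.006);print(r2)
d=r2[0][:2]-c;print(np.degrees(np.arctan2(d[1],d[0])),np.hypot(*d))
a,b=(359,262),(371,287)
A,B=atz(p,a,.015),atz(p,b,.015);print(A,B,np.degrees(np.arctan2(*(B-A)[1::-1])),np.degrees(np.arctan2(*((A+B)/2-[*c,0])[1::-1])))
E
```

```text
disc (array([0.5269, 0.0545, 0.1494]), np.float64(0.00043915460184475175), 118)
(array([0.62  , 0.0111, 0.0315]), np.float64(0.00043829325934385474), 120)
-24.959707116507527 0.10270911013986052
[0.6951 0.0272 0.015 ] [0.7471 0.0252 0.015 ] -2.2018264880552443 -8.27656859055893
```

View pics/wz.png

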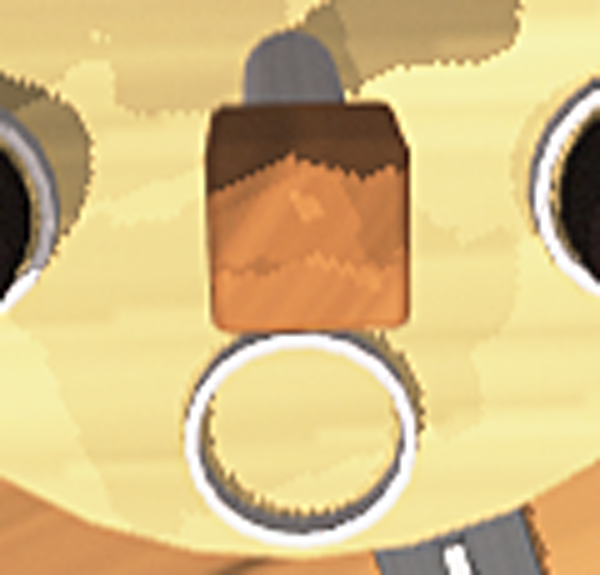

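>>> jog_arm:
  targets: "2.5 5.5 -25 0.3 0.8 1.5 1;0 0 -30 0 0 0 1;0 0 -30 0 0 0 1;0 0 -20 0 0 0 1;0 0 -10 0 0 0 1;0 0 0 0 0 0 1"

```text
time: 7.3
eef_pos: [0.5311, 0.0407, 0.1706]
tcp_rot: [0.229, 0.973, -0.001, 0.005]
contact_force: [-1.0, 0.1, -0.6]
opening: 0.999
```

>>> jog_arm:
  targets: "-2 8 0 0.3 0.5 1 1;-1 4 -4 0 0 0 1;0 1 -4 0 0 0 1;0 0 0 0 0 0 1"

```text
time: 7.63
eef_pos: [0.5302, 0.0528, 0.1657]
tcp_rot: [0.221, 0.975, 0.001, 0.003]
contact_force: [-0.1, 0.5, 0.7]
opening: 1.004
```

>>> jog_arm:
  targets: "-1 0 -6 0.1 0.2 0 1;-1 0 -6 0 0 0 1;0 0 -3 0 0 0 1;0 0 0 0 0 0 1"

```text
time: 7.97
eef_pos: [0.5298, 0.0533, 0.1523]
tcp_rot: [0.221, 0.975, 0.002, 0.003]
contact_force: [0.0, -0.0, 0.9]
opening: 1.005
```

```bash
python3 - <<'E'
from h import *
s=get_state();print(s['eef_pos'],s['tcp_rot'],s['contact_force'])
p=snap('wrist','w2'); snap('side','s3')
E
```

```text
[0.52981968 0.05328129 0.15231628] [0.22050495 0.97537787 0.00193173 0.00344211] [ 0.01144504 -0.04012019  0.92128853]
```

View pics/w2.png

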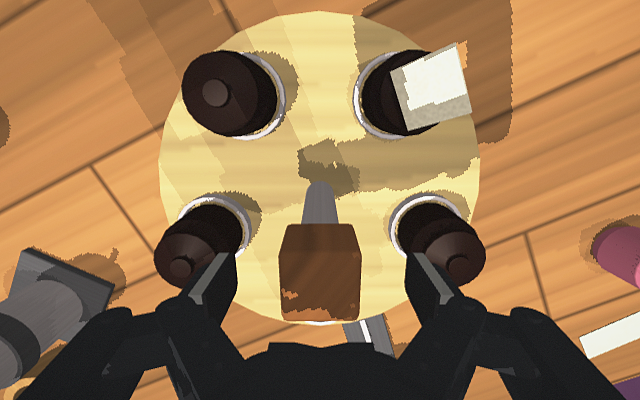

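The fingers straddle the knob at (320,270), centred between them, with no contact yet. Closing.

>>> jog_arm:
  targets: "-1 0 -1 0 0 0 0.4;0 0 0 0 0 0 0;0 0 0 0 0 0 -0.5;0 0 0 0 0 0 -1;0 0 0 0 0 0 -1;0 0 0 0 0 0 -1;0 0 0 0 0 0 -1"
  force: 45

```text
time: 8.65
eef_pos: [0.5293, 0.0531, 0.1524]
tcp_rot: [0.22, 0.975, 0.002, 0.004]
contact_force: [0.2, 0.7, 0.3]
opening: 0.414
```

```bash
python3 - <<'E'
from h import *
s=get_state();print(s['eef_pos'],s['tcp_rot'],s['contact_force'],s['wrist_torque'])
a,b=s['tcp_rot'][:2];print('psi',np.degrees(np.arctan2(2*b*b-1,2*a*b)))
snap('wrist','w3')
E
```

```text
[0.52931259 0.05311639 0.15240451] [0.22049297 0.97537803 0.00175545 0.00417842] [0.17366696 0.65914727 0.29858314] [-0.12401009  0.08642906 -0.09731552]
psi 64.52324903976617
```

View pics/w3.png

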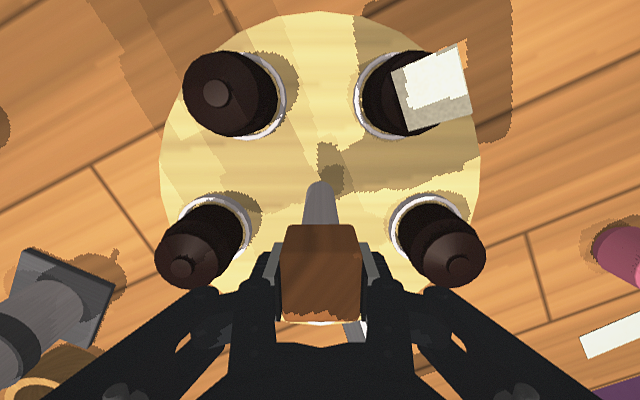

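Gripped, with small side forces. Turning gently.

>>> jog_arm:
  targets: "0 0 0 0 0 -2 -1;0 0 0 0 0 -3 -1;0 0 0 0 0 -4 -1;0 0 0 0 0 -4 -1;0 0 0 0 0 -4 -1;0 0 0 0 0 -4 -1;0 0 0 0 0 -3 -1;0 0 0 0 0 -2 -1"

```text
time: 9.37
eef_pos: [0.529, 0.0525, 0.1524]
tcp_rot: [0.443, 0.897, 0.0, 0.004]
contact_force: [-0.2, -0.2, -0.0]
opening: 0.414
```

```bash
cat > st.py <<'E'
from h import *
from scipy.spatial.transform import Rotation as R
s=get_state();q=s['tcp_rot'];print(s['time'],s['eef_pos'],s['contact_force'],s['wrist_torque'],s['opening'])
a,b=q[:2];print('psi',np.degrees(np.arctan2(2*b*b-1,2*a*b)), np.degrees(s['qpos'][5]))
v=np.array([a,b,0,0]);v/=np.linalg.norm(v);print('corr deg',np.degrees((R.from_quat(v)*R.from_quat(q).inv()).as_rotvec()))
E
python3 st.py
```

```text
9.3667 [0.52895079 0.05254014 0.15238408] [-0.19206255 -0.15037459 -0.02155306] [ 0.00991809 -0.0275734  -0.0156461 ] 0.41447052679067653
psi 37.43682596465058 -42.56083133799061
corr deg [0.18588413 0.42610354 0.        ]
```

>>> jog_arm:
  targets: "0 0.5 0 0.2 0.4 -2 -1;0 0 0 0 0 -4 -1;0 0 0 0 0 -5 -1;0 0 0 0 0 -5 -1;0 0 0 0 0 -5 -1;0 0 0 0 0 -5 -1;0 0 0 0 0 -5 -1;0 0 0 0 0 -5 -1;0 0 0 0 0 -4 -1;0 0 0 0 0 -2 -1"

```text
time: 10.2
eef_pos: [0.5279, 0.0523, 0.1524]
tcp_rot: [0.746, 0.666, -0.001, 0.002]
contact_force: [0.1, 0.8, 0.9]
opening: 0.409
```

```bash
python3 st.py
```

```text
10.2 [0.52793369 0.05225286 0.15237211] [0.05445513 0.81946823 0.9095738 ] [-0.18781313 -0.11815127 -0.08688227] 0.4089189260523172
psi -6.421731750279526 1.324276686125709
corr deg [2.25333493e-01 1.03413184e-01 6.36111433e-15]
```

>>> jog_arm:
  targets: "0.5 0.5 0 0.2 0.1 -3 -1;0 0 0 0 0 -5 -1;0 0 0 0 0 -6 -1;0 0 0 0 0 -6 -1;0 0 0 0 0 -6 -1;0 0 0 0 0 -6 -1;0 0 0 0 0 -6 -1;0 0 0 0 0 -5 -1;0 0 0 0 0 -3 -1;0 0 0 0 0 -1 -1"

```text
time: 11.03
eef_pos: [0.5269, 0.0528, 0.1524]
tcp_rot: [0.955, 0.298, -0.002, 0.002]
contact_force: [-0.7, 0.7, -0.8]
opening: 0.416
```

```bash
python3 st.py; python3 - <<'E'
from h import *
for n in('top','side','wrist'): snap(n,n+'5')
E
```

```text
11.0333 [0.5269242  0.05276219 0.1523503 ] [-0.71369771  0.68283103 -0.75563051] [-0.14072169  0.01856628  0.01722624] 0.41566290501839465
psi -55.33410065124429 50.3452298573536
corr deg [ 0.26736444 -0.13971888  0.        ]
```

View pics/side5.png

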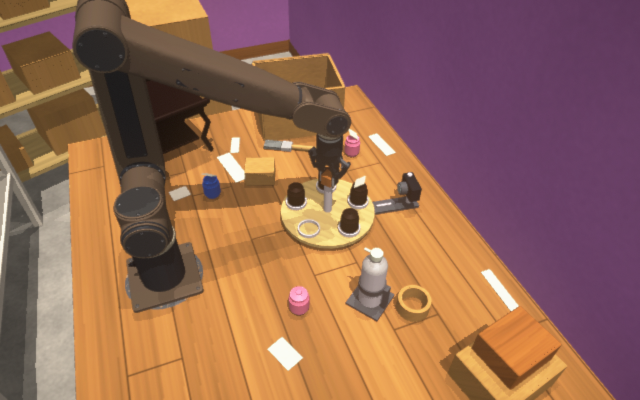

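View pics/wrist5.png

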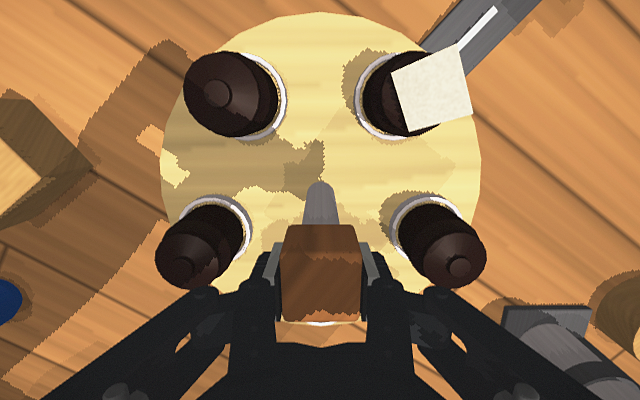

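View pics/top5.png

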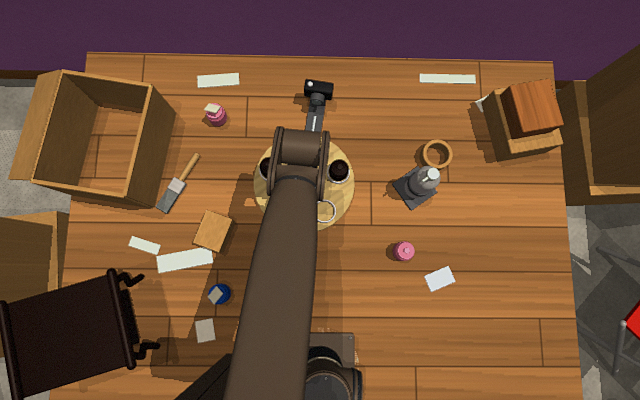

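The wrist view shows all four jars standing and the knob unchanged in the jaws, so there's no slip. The tongue line is slightly clockwise of the ticketed jar, so about 7.5° remains.

>>> jog_arm:
  targets: "1 0 0 0.2 -0.1 -3 -1;0.5 0 0 0 0 -2.5 -1;0 0 0 0 0 -1 -1;0 0 0 0 0 0 -1;0 0 0 0 0 0 -1"

```text
time: 11.6
eef_pos: [0.5268, 0.0529, 0.1524]
tcp_rot: [0.969, 0.247, -0.003, 0.001]
contact_force: [-1.1, 0.8, 1.1]
opening: 0.414
```

```bash
python3 st.py; python3 - <<'E'
from fit import *
P={n:snap(n,n+'6') for n in('top','side','wrist')}
w=P['wrist']
for n in ('side','wrist'):
  c=np.array([.5285,.0535]); sel=(lambda a:True) if n=='wrist' else (lambda a:not(190<a<300))
  for i in range(2):
    r=circ(P[n],c,.15,.034,.01,sel);c=r[0][:2]
  print(n,'disc',r)
cv2.imwrite('pics/w6z.png',cv2.resize(w['pixels'][0:200,320:600],None,fx=2.8,fy=2.8,interpolation=2))
cv2.imwrite('pics/s6z.png',cv2.resize(P['side']['pixels'][165:250,270:430],None,fx=5,fy=5,interpolation=2))
m=mark_of('jar_ticket',w);print(m,[atz(w,r['uv'],.034) for r in m]);m=mark_of('jar_ticket',P['side']);print([(r,atz(P['side'],r['uv'],.034)) for r in m])
E
```

```text
11.6 [0.52682032 0.05288505 0.15236029] [-1.11035174  0.80188398  1.0987855 ] [-0.34180539 -0.08281095 -0.06971193] 0.4143420405404341
psi -61.4088278752942 56.37101380033673
corr deg [ 1.94368199e-01 -2.66056923e-01  3.18055906e-15]
side disc (array([0.5305, 0.0543, 0.1494]), np.float64(0.0010572122505966841), 69)
wrist disc (array([0.5285, 0.0554, 0.1492]), np.float64(0.0021125828796960955), 96)
[{'uv': [28.5, 321.9], 'p': 0.7}, {'uv': [396.7, 96.8], 'p': 0.6}] [array([0.2448, 0.2661, 0.034 ]), array([0.6334, 0.0387, 0.034 ])]
[({'uv': [215.4, 196.0], 'p': 0.82}, array([0.2099, 0.2388, 0.034 ])), ({'uv': [360.5, 203.3], 'p': 0.77}, array([0.6409, 0.0415, 0.034 ])), ({'uv': [349.0, 152.6], 'p': 0.76}, array([0.7098, 0.2907, 0.034 ]))]
```

View pics/w6z.png

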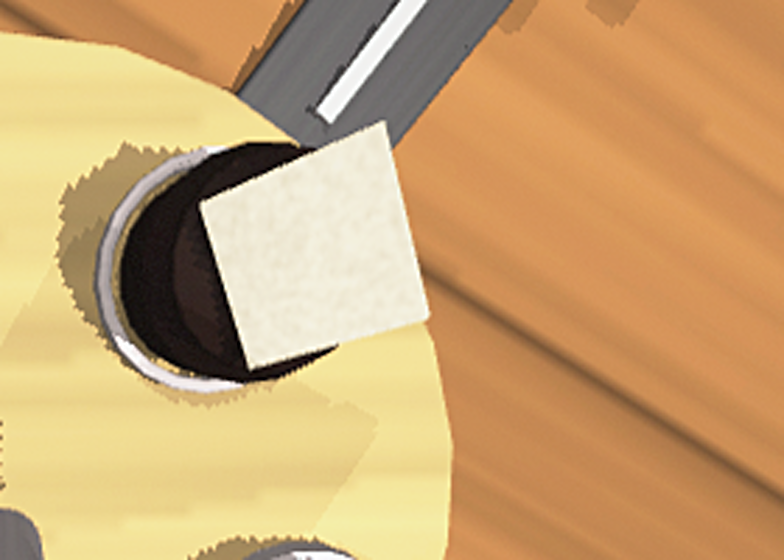

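View pics/s6z.png

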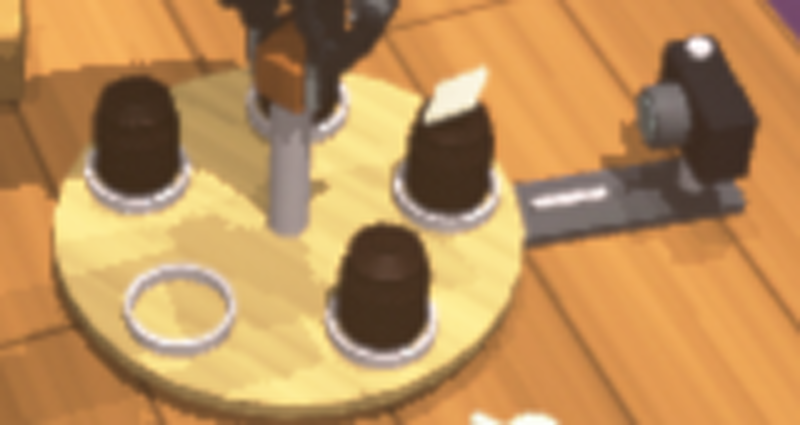

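View pics/wrist6.png

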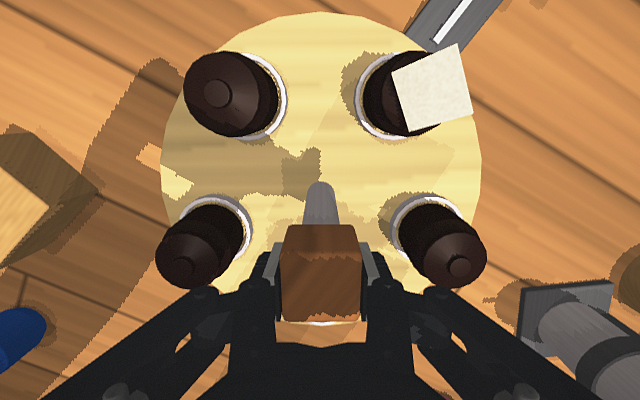

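```bash
python3 - <<'E'
from fit import *
ang=lambda v:np.degrees(np.arctan2(v[1],v[0]))
pw=read_camera('wrist');ps=read_camera('side');pt=read_camera('top')
# projected overlay of hypotheses and ring fits
print('line wrist',[ (atz(pw,a,.017)[:2]) for a in((434.3,40.4),(468.2,0))], ang(atz(pw,(468.2,0),.017)-atz(pw,(434.3,40.4),.017)))
for n,p,c in (('side',ps,np.array([.5303,.0543])),('wrist',pw,np.array([.5285,.0545])),('top',pt,np.array([.5277,.0528]))):
  for k,name in enumerate(['empty','j1','ticket','j3','j4']):
    a=-152.2+72*k
    g=c+.105*np.array([np.cos(np.radians(a)),np.sin(np.radians(a))])
    try:
      r=circ(p,g,.0315,.046,.005); d=r[0][:2]-c
      print(n,name,'ang',round(ang(d)-72*k+144,2),'rad',round(np.hypot(*d),4),r[0][2],'med',r[1],r[2])
    except Exception as e: print(n,name,e)
# overlay
for n,p,c in (('side',ps,np.array([.5303,.0543])),('wrist',pw,np.array([.5285,.0545]))):
  im=cv2.resize(p['pixels'],None,fx=3,fy=3,interpolation=2)
  for a,col in ((-8.8,(255,0,0)),):
    t=np.radians(a)
    for k in range(5):
      tk=t+np.radians(72*k)
      for z,rr in((.046,.0315),):
        pts=[proj(p,[c[0]+.105*np.cos(tk)+rr*np.cos(b),c[1]+.105*np.sin(tk)+rr*np.sin(b),z])*3+1 for b in np.linspace(0,2*np.pi,60)]
        cv2.polylines(im,[np.int32(pts)],True,col,1)
    e=[proj(p,[c[0]+q*np.cos(t),c[1]+q*np.sin(t),z])*3+1 for q,z in((.15,.012),(.27,.012))]
    cv2.line(im,*[tuple(map(int,x)) for x in e],(0,255,0),1)
  o=im[480:780,800:1300] if n=='side' else im[0:480,960:1700]
  cv2.imwrite(f'pics/ov_{n}.png',o if n!='side' else cv2.resize(o,None,fx=1.5,fy=1.5))
E
```

```text
line wrist [array([0.6901, 0.0319]), array([0.7282, 0.0246])] -10.876064075240468
side empty ang -6.68 rad 0.1075 0.03158699973448218 med 0.0003355236347482131 120
side j1 ang -7.09 rad 0.1033 0.03015518315891731 med 0.0007977440042431887 97
side ticket ang -7.25 rad 0.1053 0.029254050797432794 med 0.0004977675515307894 91
side j3 ang -7.43 rad 0.1069 0.030077582430192092 med 0.0007000314897900681 78
side j4 ang -8.17 rad 0.1058 0.029511233732548738 med 0.0008512576919713424 90
wrist empty ang -9.91 rad 0.0927 0.04524939168716223 med 0.0006985802968847016 27
wrist j1 ang -8.8 rad 0.1071 0.03002872824218637 med 0.0007270468075749863 82
wrist ticket ang -9.02 rad 0.1063 0.03137678949083566 med 0.0009890886099609628 90
wrist j3 ang -6.91 rad 0.1062 0.030931681411606578 med 0.0010132700619269325 107
wrist j4 ang -7.41 rad 0.1048 0.03068783697748265 med 0.0010538830580193378 83
top empty ang -8.56 rad 0.1042 0.03199379261249933 med 0.0006662233978537678 80
top j1 ang -6.19 rad 0.1063 0.030813972526666747 med 0.0008848211595166092 120
top ticket ang 0.85 rad 0.1111 0.048704650983126 med 0.00117887469318919 36
top j3 ang -9.21 rad 0.1073 0.03185916543725981 med 0.0008692956714320063 73
top j4 ang -4.89 rad 0.1017 0.04080006904049993 med 0.0004664449999285114 23
```

View pics/ov_side.png

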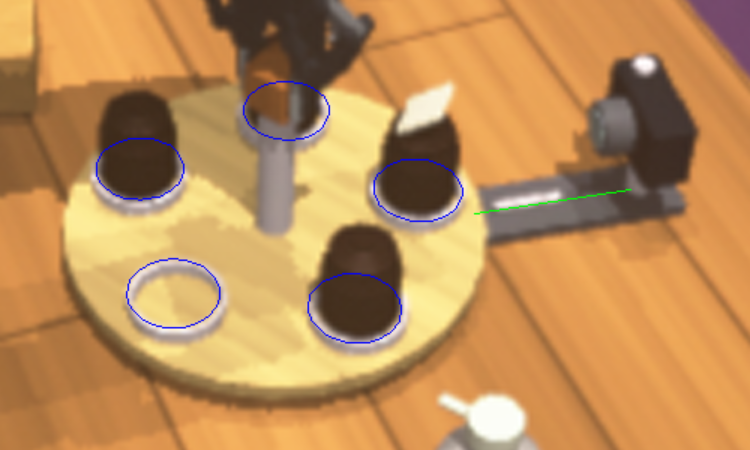

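View pics/ov_wrist.png

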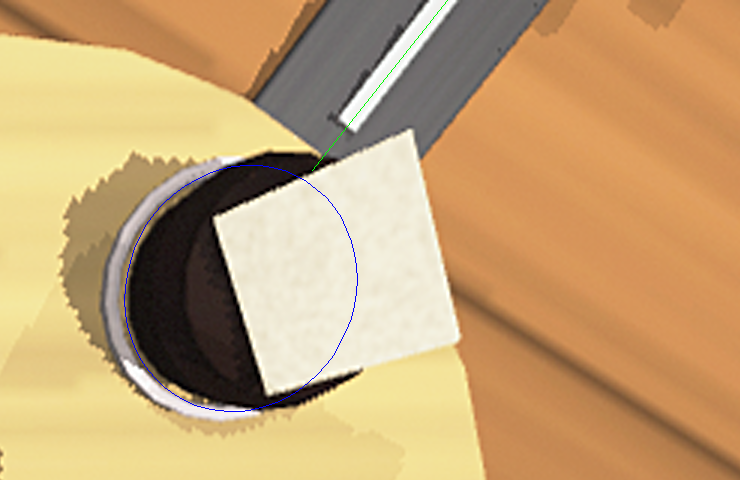

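Ring fits and dead reckoning both put the ticketed jar at about −7.5°, against −8.8° for the camera. I'll turn about 1.3° more.

>>> jog_arm:
  targets: "0 0 0 0 0 -1.2 -1;0 0 0 0 0 0 -1;0 0 0 0 0 0 -1"

```text
time: 12.25
eef_pos: [0.5268, 0.0529, 0.1524]
tcp_rot: [0.972, 0.235, -0.003, 0.001]
contact_force: [-0.2, 2.2, 0.3]
opening: 0.417
```

```bash
python3 st.py
```

```text
12.25 [0.52683008 0.05291371 0.15239667] [-0.20803789  2.17894956  0.27085025] [-0.34977206 -0.05426404  0.06949727] 0.4165460219637977
psi -62.79838865202186 57.745764961499376
corr deg [ 1.74635589e-01 -2.82872670e-01 -3.18055914e-15]
```

```bash
python3 - <<'E'
from fit import *
ang=lambda v:np.degrees(np.arctan2(v[1],v[0]))
pw=snap('wrist','w9');ps=snap('side','s9');pt=snap('top','t9')
for n,p,c,ks in (('side',ps,np.array([.5303,.0543]),range(5)),('wrist',pw,np.array([.5285,.0545]),range(1,5)),('top',pt,np.array([.5277,.0528]),(0,1,3))):
  print(n,[round(ang(circ(p,c+.105*np.array([np.cos(np.radians(-152.6+72*k)),np.sin(np.radians(-152.6+72*k))]),.0315,.046,.005)[0][:2]-c)-72*k+144,2) for k in ks])
a=cv2.imread('pics/top0.png');d=cv2.absdiff(a,pt['pixels']).max(2)
print({n:int((d[r0:r1,c0:c1]>40).sum()) for n,(c0,c1,r0,r1) in dict(can=(385,445,160,215),tape=(420,455,138,162),carton=(190,235,208,255),brush=(155,202,150,215),cam=(300,335,75,125),pink=(390,418,238,265),pinkt=(200,230,100,128),blue=(205,232,280,306)).items()})
s=get_state();print(s['time'],s['dq'])
E
```

```text
side [np.float64(-7.64), np.float64(-8.2), np.float64(-7.36), np.float64(-8.11), np.float64(-9.84)]
wrist [np.float64(-9.32), np.float64(-10.18), np.float64(-7.43), np.float64(-8.48)]
top [np.float64(-9.41), np.float64(-6.75), np.float64(-9.88)]
{'can': 0, 'tape': 0, 'carton': 276, 'brush': 0, 'cam': 0, 'pink': 0, 'pinkt': 0, 'blue': 410}
12.4 [ 0.0001  0.0003 -0.0009 -0.0014  0.0002  0.0008]
```

View pics/s9.png

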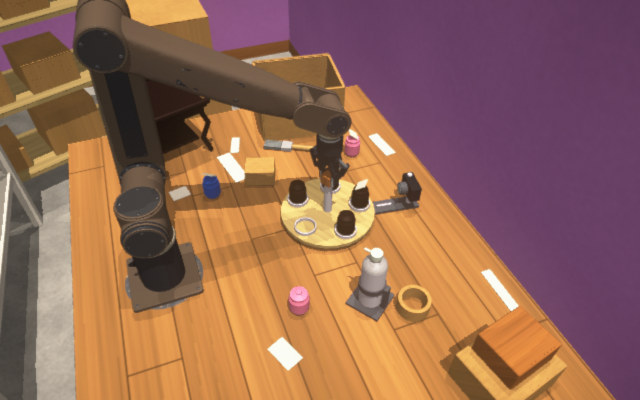

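View pics/w9.png

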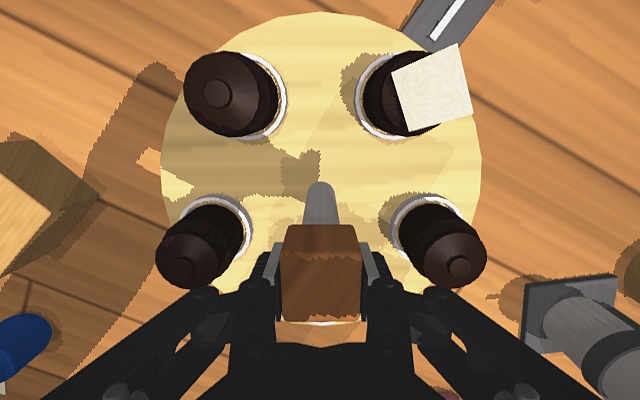

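```bash
python3 -c "
from plant import *
print(sign_off())"
```

```text
the job is handed in; nothing more can be done
None
```

The job is handed in at about 12.4 s of the 54 s limit, with the arm still gripping the knob and holding the carousel still.

- **Nozzle:** I pressed the cap down to its stop with the shut fingers. The tip sank to z ≈ 0.1997, about 8 mm below the released top, with the upward force rising to 26 N. Pictures taken after I lifted off show the cap back up.
- **Carousel:** I gripped the knob at 45 N and turned it about 127° clockwise. The knob did not slip in the jaws.
- **Alignment:** By gripper angle, the ticketed jar is at about −8.8°, against about −8.8° for the camera direction.
    - **Ring fits:** single cup-ring fits scattered between −6.8° and −10.2°, averaging about −8.5°. For the ticketed cup itself they disagreed: −7.4° in the side view, −10.2° in the wrist view.
    - **Uncertainty:** I would put the angle at good to about 1°.
- **Other things:** All four jars stand upright in their cups. The top view shows no change at the can, tape roll, brush, camera or either pink look-alike. Pixels did change around the carton and the blue look-alike. I took that for the arm's shadow, because both look unmoved in the side view.

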